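# Spin-drain the berries and park the basket at the mark

### The job

Crank the berry spinner anticlockwise (seen from above) until its basket turns once every four seconds, and keep the basket within a sixth of that speed for six seconds on end; never let it run more than a third too fast, or the berries bruise. Then bring the basket to rest with the red pointer on its lid within 20 mm of the blue mark on the rim, let go of the crank, and leave everything else where it is.

Things in the scene. Friction and masses are not known exactly. Their poses are not given: they have to be found in the camera images.
- spinner: Berry spinner: white enamelled steel bowl, 290 mm across, 145 mm high, fixed to the ledge; origin under its centre. In it turns a loaded basket closed by a flat aluminium lid of 260 mm diameter that turns with the basket; above the lid are a steel crank arm and its upright black knob.
- axis (a point): Point on the vertical turning axis of basket and crank, level with the lid's top face, 156 mm above the ledge.
- mark (a point): Point on the lid's top face level, 125 mm from the axis, in line with the blue tab (34 mm x 24 mm) fixed on the bowl's rim: the pointer belongs here at the end.
- pointer (a point): Outer end of the red pointer stripe (46 mm x 14 mm, radial) on the lid, 125 mm from the axis; it turns with the basket. When the basket stands right it coincides with mark.
- knob_mid (a point): Middle of the crank's upright black round knob: 28 mm diameter, 54 mm tall, middle 207 mm and top 234 mm above the ledge, 65 mm from the axis. It spins freely on its pin, so it can be gripped and led round the circle without turning the hand. Under it is the crank arm, 22 mm wide, top face 178 mm above the ledge.
- basket (a joint): Angle of basket and lid in the bowl, rad, endless, growing anticlockwise seen from above; 0 and every whole turn put the pointer at the mark. Its rate is the basket's speed (target 1.57 rad/s). Nominal inertia 0.042 kg m2, 30 per cent less to 40 per cent more with the load. Its bearing drags with 0.006 N m dry friction plus 0.006 N m s/rad; the drag shoe adds to that.
- crank (a joint): Angle of the crank relative to the basket, rad, endless, anticlockwise positive. An oil-filled slip coupling joins them: torque on the basket = 0.050 N m s/rad x (crank speed - basket speed), nominal. So the basket follows with a time constant of about 0.8 s, always runs slower than the crank that drives it, and coasts on when the crank stops.
- shoe: Dark felt drag shoe, 26 x 40 x 18 mm, lying loose on the lid in a white bracket on the bowl's rim opposite the mark, 108 mm from the axis, top 174 mm above the ledge; leave it there. It rubs on the turning lid: dry friction of nominally 0.032 N m on the basket, unknown, from under half to twice that. Origin under its centre.
- bowl: Bystander, loose: blue ceramic bowl, 140 mm across, 60 mm high, on the top tier; origin under its centre.
- dish_a: Bystander, loose: small glass dish, 80 mm across, on the middle tier; origin under its centre.
- dish_b: Bystander, loose: small green glass dish, 80 mm across, 30 mm high, on the ledge beyond the spinner; origin under its centre.
- brush: Bystander, loose: yellow brush lying on the ledge; origin under its middle.
- scoop: Bystander, loose: stainless measuring scoop lying on the ledge; origin under its middle.

How it is judged:
On the way, in this order (a step that is already met when the one before it is completed fails the run):
1. the basket turns anticlockwise at 1.57 rad/s, within 0.26 rad/s, for 6 s on end (velocity of joint basket between 1.31 and 1.83 rad/s), for 6 s.
2. the basket stands still with the pointer at the mark (horizontal distance between pointer and mark below 0.02 m and velocity of joint basket between -0.05 and 0.05 rad/s), for 0.5 s.
At the end, for the whole second after the job is handed in: The basket is at rest (under 0.05 rad/s) with the pointer's outer end within 20 mm of the mark, and the crank is released (all of step 2); the robot touches nothing.
It fails at once if the basket runs faster than 2.1 rad/s, either way (velocity of joint basket above 2.1 rad/s or velocity of joint basket below -2.1 rad/s).
It fails at once if a bystander is pushed more than 30 mm (distance of any of bowl, dish_a, dish_b, brush, scoop from where it was at the start of the episode above 0.03 m).
It fails at once if the drag shoe leaves its bracket (distance of shoe from where it was at the start of the episode above 0.02 m).
It also fails if it takes over 61 s, if anything falls off the work surface, if the arm or the gripper's body presses on something with over 40 N, if the wrist force passes 120 N, or if a joint passes its speed limit or range.

### The arm

A 6-joint arm with a two-finger parallel gripper is mounted at the origin on the work surface. World frame = base frame: x ahead of the robot, y to its left, z up, the work surface at z = 0. Lengths are in m, angles in rad, forces in N, time in s.
With the tool pointing down it reaches from about 0.375 to 0.9 m from the base axis. Payload 3.1 kg.
Tool frame: the origin (TCP) lies midway between the tips of the shut fingers; the grasp point (between the pads) lies 19 mm behind it; z points along the fingers, y is the line along which they close (so a half turn about z gives the same grasp; the last joint's range is limited). The gripper opens to 87 mm and grips with 3 to 60 N. Pads are 19 mm wide; open, the fingers measure 117 mm over their backs; the gripper's body (75 mm by 190 mm) begins 51 mm behind the grasp point.
Start: joints at [1.079, 0.527, 1.433, -0, 1.181, -0.178], TCP at [0.192, 0.595, 0.223] pointing down, gripper open.
Joint ranges: [-3.08, 3.08], [-0.75, 2.2], [0.22, 2.44], [-1.43, 4.57], [0, 2.65], [-2.85, 2.85]. Speed limits (rad/s): [2.79, 2.79, 3.14, 3.14, 3.14, 3.14].

### API

Orientations are given as a unit quaternion [x, y, z, w].
In Python, from rig import robot gives the robot as it stands. The module is installed in compiled form; this text tells all that it offers.
- The arm moves only by the tool play_rows, never from a script. Its arguments are lists of equal length, an entry for each row: "gripper": the closure, from -1 (fully open) to 1 (shut); "delta_pos": the shift along the tool's x, y, z in cm, a list of three; "turn": the turn, a rotation vector about the tool's x, y, z in rad, a list of three. A call has 1 to 12 rows; each row is the pose to reach, as a shift and turn from the pose commanded when the call began, along the tool's axes at that moment; what a row does not reach only later rows make up. A row lasts 1/8 s, in which the tool goes at most 62.5 mm and 10.7 degrees, less where a joint would pass 70% of its speed; a pose out of reach is approached as far as the arm can. A call with a gripper value outside its range is refused whole. The fingers move at their own pace and stop on an object; "squeeze" is the grip in N (left out, the last holds). Time passes only in rows, so rows that repeat a pose let the fingers close. It gives the time, the measured TCP pose, the force, the opening and the grip force at its end, in the units of the state.
- robot.get_obs(): the state, without advancing time (a new reading comes with each control period).
- robot.camera(name): name is "scene" or "top"; returns a dict with "color" (384x512x3 uint8, red, green, blue), "vfov" (degrees; the focal length in pixels is half the picture's height over the tangent of half this angle, whatever the lens; pixels are square), "cx", "cy" (the principal point, pixels), "R" (3x3) and "t" (3): a world point X has camera coordinates R X + t. Camera axes: x right, y down, z forward; pixel columns grow to the right and rows downward; lengths in m; the calibration is good to about 2 mm. A picture is of the moment at which its call begins. There is no depth.
- robot.hand_in(): hands the job in; it is judged then, once.
The state is a dict: "time": time; "q": joint angles; "joint_velocities": joint speeds; "joint_torque": joint torques, N m; "position": TCP position; "tool_rot": TCP orientation; "ft_force": force on the tool from outside, world axes, zero at the start; "moment": the same for the moment, N m; "grip_width": finger opening in m; "grip_force": force on a finger pad.
Only numpy, scipy, OpenCV 4.12 (cv2) and the standard library are available. Lean on these libraries where they do the work, as an engineer would, in place of code of your own. Each camera call takes 0.05 s, during which the arm holds its last target. There are 200 camera calls.

## Working session

There is one attempt and no reset: what is moved stays moved. The work goes in short steps, Python scripts to look and compute and a tool call to move; the robot and the scene stay as the last step left them, time stands still between calls to the robot, and variables do not carry over. Pictures are saved under pics/ and viewed, at most 10 in all, crops included, and the job is handed in when it is done.

Besides the shell and the picture viewer there is one more tool, called after "Emit:" as name(argument=value, ...) on one line, values as JSON. play_rows: Moves the arm, as the interface text tells. Its arguments: {"type":"object","properties":{"gripper":{"type":"array","items":{"type":"number"}},"delta_pos":{"type":"array","items":{"type":"array","items":{"type":"number"}}},"turn":{"type":"array","items":{"type":"array","items":{"type":"number"}}},"squeeze":{"type":"number"}},"required":["gripper","delta_pos","turn"]}

```bash
mkdir -p pics; python3 - <<'E'
from rig import robot
import cv2,json,numpy as np
print(robot.get_obs())
ims=[]
for n in("scene","top"):
    c=robot.camera(n);cv2.imwrite(f"pics/{n}0.png",c["color"][...,::-1])
    print(n,c["vfov"],c["cx"],c["cy"],np.round(c["R"],4).tolist(),np.round(c["t"],4).tolist())
E
```

```text
{'time': 0.0, 'q': array([ 1.07953320e+00,  5.28433853e-01,  1.43389180e+00, -5.44027753e-05,
        1.18140424e+00, -1.78498354e-01]), 'joint_velocities': array([ 2.42064690e-05, -2.82240849e-04, -1.34053494e-03, -1.35133879e-03,
       -7.82076151e-04,  6.89306103e-04]), 'joint_torque': array([ 1.09566132e-03, -4.40036523e+01, -1.76598090e+01,  6.34386786e-02,
        5.81715989e-02, -1.58438556e-04]), 'position': array([0.19194175, 0.59402826, 0.22159483]), 'tool_rot': array([ 1.55735451e-01,  9.87798222e-01, -1.01752491e-03, -3.27452309e-04]), 'ft_force': array([-0.62096491,  0.47619257,  0.89197437]), 'moment': array([-0.05953576,  0.02927031,  0.02013145]), 'grip_force': 0.0, 'grip_width': 0.08706800845929297}
scene 55.811563904312585 256.24935834764085 186.45228404361072 [[0.2513, 0.9679, -0.0099], [0.9174, -0.2414, -0.3163], [-0.3085, 0.0704, -0.9486]] [-0.1441, -0.4361, 1.5085]
top 51.158608833489716 257.1041963525587 188.1697906312088 [[-0.0174, -0.9994, -0.0284], [-0.9955, 0.02, -0.0927], [0.0932, 0.0266, -0.9953]] [0.0455, 0.6011, 1.3498]
```

View pics/scene0.png

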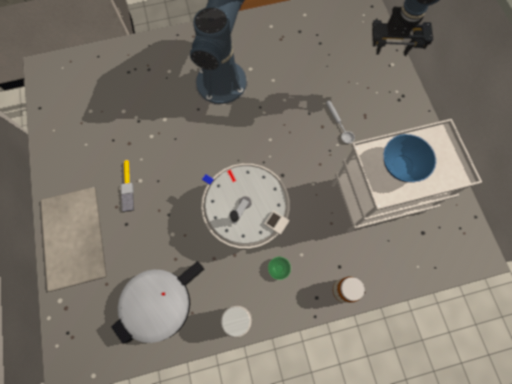

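View pics/top0.png

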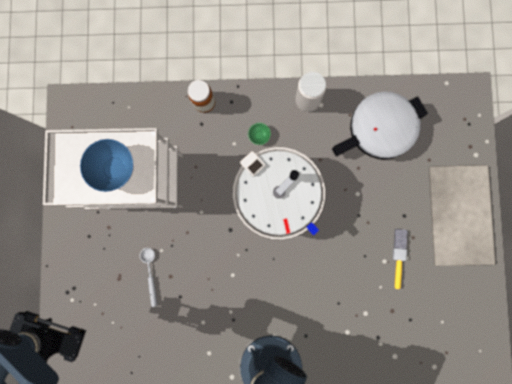

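The views show the spinner with its lid at scene (246,205) / top (280,192). The knob is at scene (235,215) / top (294,175), the blue tab at (208,180) / (312,228), the red stripe at (231,175) / (287,227) and the shoe at (277,222) / (253,163). Next I'll enlarge both crops.

```bash
python3 - <<'E'
import cv2,numpy as np
a=cv2.imread("pics/scene0.png")[155:255,195:295];b=cv2.imread("pics/top0.png")[143:243,228:328]
cv2.imwrite("pics/crop.png",np.hstack([cv2.resize(x,(400,400),interpolation=cv2.INTER_CUBIC) for x in(a,b)]))
for n in("scene","top"):
    im=cv2.imread(f"pics/{n}0.png");h=cv2.cvtColor(im,cv2.COLOR_BGR2HSV)
    m={'red':(((h[...,0]<8)|(h[...,0]>172))&(h[...,1]>130)&(h[...,2]>90)),'blue':(abs(h[...,0].astype(int)-120)<10)&(h[...,1]>140),'dark':(h[...,2]<60)}
    for k,v in m.items():
        N,l,s,c=cv2.connectedComponentsWithStats(v.astype(np.uint8))
        print(n,k,[(c[i].round(2).tolist(),s[i].tolist()) for i in range(1,N) if 8<s[i,4]<400 and 190<c[i,0]<335 and 140<c[i,1]<260])
E
```

```text
scene red [([230.97, 175.1], [228, 170, 7, 12, 39])]
scene blue [([207.5, 178.88], [203, 175, 10, 9, 52])]
scene dark [([233.69, 215.82], [231, 211, 7, 10, 51])]
top red [([286.4, 225.62], [284, 219, 6, 15, 48])]
top blue [([312.33, 228.54], [307, 223, 12, 12, 87])]
top dark [([293.88, 174.82], [291, 171, 7, 9, 50])]
```

View pics/crop.png

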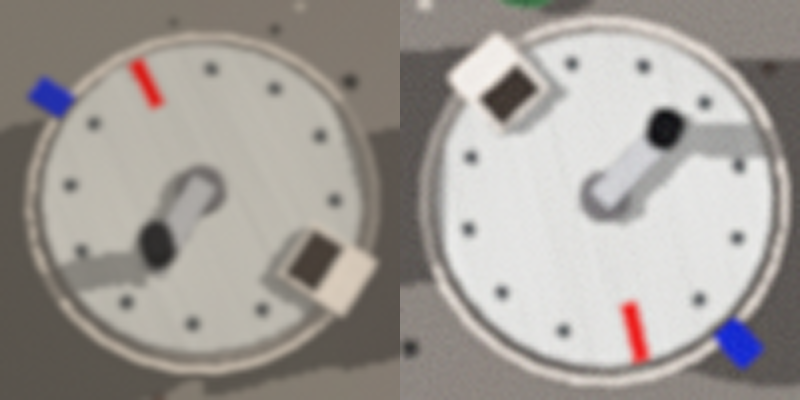

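The crops show the lid with a ring of dark bolts, the black knob (left crop (157,243), right crop (665,130)), the red stripe and the blue tab. I'll triangulate these and get the axis from the bolt circle.

```bash
cat > h.py <<'E'
import cv2,numpy as np
from rig import robot
def ray(c,u,v):
    f=192/np.tan(np.radians(c["vfov"]/2)); R=np.array(c["R"]);t=np.array(c["t"])
    return -R.T@t, R.T@np.array([(u-c["cx"])/f,(v-c["cy"])/f,1])
def plane(c,u,v,z):
    o,d=ray(c,u,v); return o+d*(z-o[2])/d[2]
def tri(c1,p1,c2,p2):
    o1,d1=ray(c1,*p1);o2,d2=ray(c2,*p2)
    s=np.linalg.lstsq(np.c_[d1,-d2],o2-o1,rcond=None)[0]
    a,b=o1+s[0]*d1,o2+s[1]*d2; return (a+b)/2,np.linalg.norm(a-b)
def hsv(c): return cv2.cvtColor(np.ascontiguousarray(c["color"]),cv2.COLOR_RGB2HSV)
def blobs(m):
    N,l,s,c=cv2.connectedComponentsWithStats(m.astype(np.uint8)); return [(c[i],s[i],l==i) for i in range(1,N)]
def red(h): return ((h[...,0]<8)|(h[...,0]>172))&(h[...,1]>130)&(h[...,2]>90)
E
python3 - <<'E'
from h import *
from scipy.optimize import least_squares
S=robot.camera("scene");T=robot.camera("top")
for k,a,b in(("red",(230.97,175.1),(286.4,225.62)),("blue",(207.5,178.88),(312.33,228.54)),("knob",(233.69,215.82),(293.88,174.82))):
    print(k,tri(S,a,T,b))
for n,c,ctr,lo,hi in(("scene",S,(246,205),0.1,.13),("top",T,(280,192),.1,.13)):
    g=cv2.cvtColor(np.ascontiguousarray(c["color"]),cv2.COLOR_RGB2GRAY)
    bh=cv2.morphologyEx(g,cv2.MORPH_BLACKHAT,np.ones((7,7)))
    P=[]
    for z in (.156,):
        for cc,s,m in blobs(bh>25):
            if 3<=s[4]<25 and np.hypot(*(cc-ctr))<40:
                w=bh*m; y,x=np.nonzero(m); q=np.average(np.c_[x,y],axis=0,weights=w[y,x]); P.append(plane(c,*q,z)[:2])
    P=np.array(P)
    r=least_squares(lambda p:np.hypot(P[:,0]-p[0],P[:,1]-p[1])-p[2],[*P.mean(0),.1],loss="soft_l1",f_scale=.002)
    print(n,r.x,np.round(r.fun*1000,1))
E
```

```text
red (array([ 0.47198998, -0.05846894,  0.15500713]), np.float64(0.0017941282174512158))
blue (array([ 0.4616581 , -0.13832256,  0.14626299]), np.float64(0.0006560275171149344))
knob (array([ 0.62312124, -0.08193535,  0.20556439]), np.float64(0.0011509446163447293))
scene [ 0.57723537 -0.03671639  0.10786229] [-0.3  0.1  0.2  0.  -0.2  0.1 -0.   0.1 -0.1 -0. ]
top [ 0.57696396 -0.03548846  0.10803945] [-0.  -0.2  0.2  0.1  0.   0.   0.   0.1 -0.  -0.2]
```

Emit:
play_rows(gripper=[-1, -1, -1, -1, -1, -1, -1, -1, -1, -1, -1, -1], delta_pos=[[-1, -1, -4], [-4, -4.5, -8], [-8, -9, -8], [-12, -13.4, -8], [-16, -17.9, -8], [-20, -22.3, -8], [-24, -26.8, -8], [-28, -31.3, -8], [-32, -35.7, -8], [-35, -39.1, -8], [-37.5, -41.9, -8], [-37.5, -41.9, -8]], turn=[[0, 0, 0], [0, 0, -0.03], [0, 0, -0.07], [0, 0, -0.11], [0, 0, -0.15], [0, 0, -0.19], [0, 0, -0.23], [0, 0, -0.27], [0, 0, -0.3], [0, 0, -0.313], [0, 0, -0.313], [0, 0, -0.313]])

```text
time: 1.7
position: [0.4213, 0.0786, 0.3026]
tool_rot: [0.002, 1.0, -0.0, 0.0]
ft_force: [-0.0, 0.5, 0.9]
grip_width: 0.087
grip_force: 0.0
```

Emit:
play_rows(gripper=[-1, -1, -1, -1, -1, -1, -1, -1, -1, 0.6, 0.6, 0.6], delta_pos=[[-3, -2.4, 0], [-7, -5.6, 0], [-11, -8.8, 0], [-15, -12, 0], [-18.5, -14.8, 0], [-20.2, -16.1, 1], [-20.2, -16.1, 5], [-20.2, -16.1, 9], [-20.2, -16.1, 10.7], [-20.2, -16.1, 10.7], [-20.2, -16.1, 10.7], [-20.2, -16.1, 10.7]], turn=[[0, 0, 0], [0, 0, 0], [0, 0, 0], [0, 0, 0], [0, 0, 0], [0, 0, 0], [0, 0, 0], [0, 0, 0], [0, 0, 0], [0, 0, 0], [0, 0, 0], [0, 0, 0]], squeeze=15)

```text
time: 3.2
position: [0.6232, -0.0805, 0.1974]
tool_rot: [-0.0, 1.0, -0.001, 0.002]
ft_force: [0.1, 0.1, 0.1]
grip_width: 0.0649
grip_force: 0.0
```

Emit:
play_rows(gripper=[1, 1, 1, 1, 1, 1], delta_pos=[[0, 0, 0], [0, 0, 0], [0, 0, 0], [0, 0, 0], [0, 0, 0], [0, 0, 0]], turn=[[0, 0, 0], [0, 0, 0], [0, 0, 0], [0, 0, 0], [0, 0, 0], [0, 0, 0]], squeeze=15)

```text
time: 3.95
position: [0.6222, -0.0804, 0.1956]
tool_rot: [-0.0, 1.0, -0.0, 0.0]
ft_force: [0.0, -0.2, 0.1]
grip_width: 0.0275
grip_force: 15.0
```

```bash
cat >> h.py <<'E'
C=np.array([.5771,-.0361]); MARK=-138.5
def angle(names=("top","scene")):
    out=[]
    for n in names:
        t0=robot.get_obs()["time"]; c=robot.camera(n); best=None
        for cc,s,m in blobs(red(hsv(c))):
            p=plane(c,*cc,.156)[:2]-C
            if s[4]>=5 and .085<np.hypot(*p)<.122: 
                if best is None or s[4]>best[2]: best=(round(float(np.degrees(np.arctan2(p[1],p[0]))-MARK)%360,1),round(float(np.hypot(*p)),3),int(s[4]))
        out.append((n,round(float(t0),3),best))
    return out
def rows(phi0,degs):
    "tool deltas (cm) for cumulative crank angles, tool x=-X, y=+Y"
    a=np.radians(phi0); r=6.5
    return [[round(float(-r*(np.cos(a+b)-np.cos(a))),2),round(float(r*(np.sin(a+b)-np.sin(a))),2),0] for b in np.radians(degs)]
E
python3 - <<'E'
from h import *
o=robot.get_obs();p=o["position"];print(p,o["tool_rot"],o["grip_width"],o["grip_force"],o["ft_force"])
d=p[:2]-C;print(np.hypot(*d),np.degrees(np.arctan2(d[1],d[0])));print(angle())
print(rows(-45,np.array([1,4,9,16,24,34,46,59,73,88,103,118])))
E
```

```text
[ 0.62223896 -0.08037362  0.19555013] [-8.35543697e-05  9.99999996e-01 -8.72305063e-06  2.62687881e-05] 0.02747389006708304 15.000041462481022 [ 0.01023475 -0.23169199  0.13612121]
0.06322720098703054 -44.44550672683427
[('top', 3.95, None), ('scene', 4.0, None)]
[[-0.08, 0.08, 0], [-0.31, 0.33, 0], [-0.66, 0.78, 0], [-1.09, 1.44, 0], [-1.47, 2.27, 0], [-1.78, 3.36, 0], [-1.9, 4.71, 0], [-1.71, 6.17, 0], [-1.14, 7.65, 0], [-0.16, 9.03, 0], [1.15, 10.11, 0], [2.7, 10.81, 0]]
```

```bash
python3 - <<'E'
from h import *
a=robot.camera("scene")["color"][140:270,180:310];b=robot.camera("top")["color"][128:258,213:343]
cv2.imwrite("pics/crop2.png",np.hstack([cv2.resize(x[...,::-1],(400,400),interpolation=cv2.INTER_CUBIC) for x in(a,b)]))
E
```

```text
(no output)
```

View pics/crop2.png

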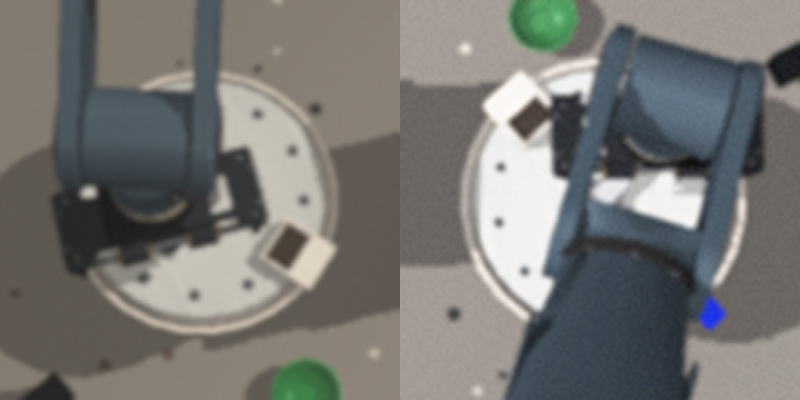

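The arm covers much of the lid, but its bolts remain visible (right crop (500,170), (525,270)). I'll track the basket with bolts (mod 30°) plus the pointer when visible.

```bash
cat >> h.py <<'E'
import json,sys
def boltphase(c):
    g=cv2.cvtColor(np.ascontiguousarray(c["color"]),cv2.COLOR_RGB2GRAY)
    bh=cv2.morphologyEx(g,cv2.MORPH_BLACKHAT,np.ones((7,7))); A=[]
    for cc,s,m in blobs(bh>22):
        if 3<=s[4]<25:
            y,x=np.nonzero(m); q=np.average(np.c_[x,y],axis=0,weights=bh[y,x]); p=plane(c,*q,.156)[:2]-C
            if abs(np.hypot(*p)-.108)<.004: A.append(np.arctan2(p[1],p[0]))
    if not A: return None,0,0
    z=np.mean(np.exp(12j*np.array(A)))
    return round(float(np.degrees(np.angle(z))/12-MARK-OFF)%30,1),round(abs(z),2),len(A)
OFF=0
def look(n="top"):
    t=robot.get_obs()["time"]; c=robot.camera(n); b=boltphase(c); pt=None
    for cc,s,m in blobs(red(hsv(c))):
        p=plane(c,*cc,.156)[:2]-C
        if s[4]>=20 and .095<np.hypot(*p)<.11: pt=round(float(np.degrees(np.arctan2(p[1],p[0]))-MARK)%360,1)
    np.save(f"pics/f{t:.2f}.npy",c["color"]); print(n,round(float(t),3),"bolt%30",b,"ptr",pt,flush=True)
E
python3 - <<'E'
from h import *
for n in("scene","top"):
    c=robot.camera(n); c["color"]=cv2.imread(f"pics/{n}0.png")[...,::-1]
    print(boltphase(c)); 
    for cc,s,m in blobs(red(hsv(c))):
        p=plane(c,*cc,.156)[:2]-C
        if np.hypot(*p)<.15: print(np.degrees(np.arctan2(p[1],p[0]))-MARK,np.hypot(*p),s[4])
    for cc,s,m in blobs((abs(hsv(c)[...,0].astype(int)-120)<10)&(hsv(c)[...,1]>140)):
        p=plane(c,*cc,.147)[:2]-C
        if np.hypot(*p)<.2: print("blue",np.degrees(np.arctan2(p[1],p[0])),np.hypot(*p),s[4])
look("scene");look("top")
print(robot.get_obs()["time"])
print(rows(-45,np.array([3,9,16,24,33,45,63,81,99,117,135])));print(rows(90,np.arange(18,181,18)))
E
```

```text
(0.5, np.float64(1.0), 10)
-28.9969780266226 0.10741430048514426 39
blue -138.3361330057159 0.154203825730556 52
(0.5, np.float64(1.0), 10)
-29.967459845522257 0.10715729259617915 48
blue -138.5737866144293 0.15389608943264418 87
scene 4.25 bolt%30 (0.6, np.float64(0.72), 8) ptr None
top 4.3 bolt%30 (1.0, np.float64(0.89), 6) ptr None
4.35
[[-0.23, 0.25, 0], [-0.66, 0.78, 0], [-1.09, 1.44, 0], [-1.47, 2.27, 0], [-1.76, 3.24, 0], [-1.9, 4.6, 0], [-1.59, 6.6, 0], [-0.66, 8.42, 0], [0.78, 9.85, 0], [2.59, 10.78, 0], [4.6, 11.1, 0]]
[[2.01, -0.32, 0], [3.82, -1.24, 0], [5.26, -2.68, 0], [6.18, -4.49, 0], [6.5, -6.5, 0], [6.18, -8.51, 0], [5.26, -10.32, 0], [3.82, -11.76, 0], [2.01, -12.68, 0], [0.0, -13.0, 0]]
```

Emit:
play_rows(gripper=[1, 1, 1, 1, 1, 1, 1, 1, 1, 1, 1], delta_pos=[[-0.23, 0.25, 0], [-0.66, 0.78, 0], [-1.09, 1.44, 0], [-1.47, 2.27, 0], [-1.76, 3.24, 0], [-1.9, 4.6, 0], [-1.59, 6.6, 0], [-0.66, 8.42, 0], [0.78, 9.85, 0], [2.59, 10.78, 0], [4.6, 11.1, 0]], turn=[[0, 0, 0], [0, 0, 0], [0, 0, 0], [0, 0, 0], [0, 0, 0], [0, 0, 0], [0, 0, 0], [0, 0, 0], [0, 0, 0], [0, 0, 0], [0, 0, 0]])

```text
time: 5.72
position: [0.5765, 0.0303, 0.1955]
tool_rot: [-0.001, 1.0, -0.002, 0.002]
ft_force: [0.5, -9.6, -2.1]
grip_width: 0.0276
grip_force: 15.0
```

```bash
python3 - <<'E'
from h import *
look("top")
o=robot.get_obs();print(o["position"],o["ft_force"],o["grip_force"],o["grip_width"])
E
```

```text
top 5.725 bolt%30 (25.7, np.float64(1.0), 7) ptr 355.2
[0.57322731 0.03013226 0.19548681] [-3.63370861 -8.22033012  1.95684978] 15.000708340667188 0.027489258284696023
```

Emit:
play_rows(gripper=[1, 1, 1, 1, 1, 1, 1, 1, 1, 1], delta_pos=[[2.01, -0.32, 0], [3.82, -1.24, 0], [5.26, -2.68, 0], [6.18, -4.49, 0], [6.5, -6.5, 0], [6.18, -8.51, 0], [5.26, -10.32, 0], [3.82, -11.76, 0], [2.01, -12.68, 0], [0, -13, 0]], turn=[[0, 0, 0], [0, 0, 0], [0, 0, 0], [0, 0, 0], [0, 0, 0], [0, 0, 0], [0, 0, 0], [0, 0, 0], [0, 0, 0], [0, 0, 0]])

```text
time: 7.02
position: [0.5774, -0.1002, 0.1955]
tool_rot: [0.001, 1.0, 0.001, 0.0]
ft_force: [-0.9, 4.4, 3.2]
grip_width: 0.0279
grip_force: 15.0
```

```bash
python3 - <<'E'
from h import *
look("top")
o=robot.get_obs();print(o["position"],o["ft_force"],o["grip_force"],o["grip_width"])
E
```

```text
top 7.025 bolt%30 (29.1, np.float64(0.78), 6) ptr None
[ 0.58058623 -0.09999991  0.19556311] [ 2.80737706  2.40984372 -0.49211588] 14.999861614778638 0.028077742807714558
```

```bash
cat > fit.py <<'E'
import numpy as np
from scipy.optimize import least_squares
def crank(seg,dt=.005,hold=.05):
    "seg: list of (t_start, cumulative deg list)"
    T=[0];A=[0.];
    for t0,d in seg:
        if t0>T[-1]: T.append(t0);A.append(A[-1])
        a0=A[-1]
        for i,x in enumerate(d): T.append(t0+.125*(i+1));A.append(a0+x)
    T.append(T[-1]+5);A.append(A[-1]); return T,A
def sim(p,seg,tend,th0=-29.5,dt=.005,lag=.04):
    tau,s0,b=p; T,A=crank(seg); t=np.arange(4.3,tend+dt/2,dt)
    wc=np.gradient(np.radians(np.interp(t-lag,T,A)),dt); w=0;th=np.radians(th0);W=[];H=[]
    for x in wc:
        W.append(w);H.append(np.degrees(th))
        a=(x-w)-b*w; 
        f=s0 if w>0 else (-s0 if w<0 else np.clip(a,-s0,s0))
        wn=w+dt*(a-f)/tau
        if w*wn<0: wn=0
        w=wn; th+=w*dt
    return t,np.array(W),np.array(H)
def fit(seg,meas,p0=(.84,.76,.12)):
    "meas: (t,unwrapped deg)"
    def r(p):
        t,W,H=sim(p,seg,max(m[0] for m in meas)+.01)
        return [*( (np.interp(m[0],t,H)-m[1])/1.0 for m in meas),2*np.log(p[0]/.84),1*np.log(p[1]/.76),(p[2]-.12)/.02]
    s=least_squares(r,p0,bounds=([.3,.1,0],[2,2.5,.4])); return s.x,s.fun,2*s.cost
E
python3 - <<'E'
from fit import *
seg=[(4.35,[3,9,16,24,33,45,63,81,99,117,135]),(5.77,list(range(18,181,18)))]
for k in(29,59,89,119):
    m=[(5.725,-4.6),(7.025,k)]
    p,f,c=fit(seg,m);t,W,H=sim(p,seg,7.03);print(k,p.round(3),f.round(1),round(c,2),"w",W[-1].round(2))
E
```

```text
29 [0.3   1.703 0.134] [-10.5   2.3  -2.1   0.8   0.7] 121.5 w 0.71
59 [0.3   1.381 0.129] [-3.1  0.8 -2.1  0.6  0.5] 15.03 w 1.0
89 [0.899 0.688 0.117] [ 0.6 -0.2  0.1 -0.1 -0.2] 0.49 w 1.48
119 [0.917 0.419 0.06 ] [ 8.8 -3.2  0.2 -0.6 -3. ] 96.97 w 1.77
```

Emit:
play_rows(gripper=[1, 1, 1, 1, 1, 1, 1, 1, 1, 1], delta_pos=[[-2.01, 0.32, 0], [-3.82, 1.24, 0], [-5.26, 2.68, 0], [-6.18, 4.49, 0], [-6.5, 6.5, 0], [-6.18, 8.51, 0], [-5.26, 10.32, 0], [-3.82, 11.76, 0], [-2.01, 12.68, 0], [0, 13, 0]], turn=[[0, 0, 0], [0, 0, 0], [0, 0, 0], [0, 0, 0], [0, 0, 0], [0, 0, 0], [0, 0, 0], [0, 0, 0], [0, 0, 0], [0, 0, 0]])

```text
time: 8.32
position: [0.5771, 0.0302, 0.1955]
tool_rot: [-0.001, 1.0, -0.002, 0.002]
ft_force: [1.7, -7.7, -2.4]
grip_width: 0.0274
grip_force: 15.0
```

```bash
python3 - <<'E'
from h import *
look("top")
E
```

```text
top 8.325 bolt%30 (13.5, np.float64(0.78), 9) ptr 133.8
```

Emit:
play_rows(gripper=[1, 1, 1, 1, 1, 1, 1, 1, 1, 1], delta_pos=[[2.01, -0.32, 0], [3.82, -1.24, 0], [5.26, -2.68, 0], [6.18, -4.49, 0], [6.5, -6.5, 0], [6.18, -8.51, 0], [5.26, -10.32, 0], [3.82, -11.76, 0], [2.01, -12.68, 0], [0, -13, 0]], turn=[[0, 0, 0], [0, 0, 0], [0, 0, 0], [0, 0, 0], [0, 0, 0], [0, 0, 0], [0, 0, 0], [0, 0, 0], [0, 0, 0], [0, 0, 0]])

```text
time: 9.62
position: [0.5778, -0.1003, 0.1955]
tool_rot: [0.001, 1.0, 0.001, 0.001]
ft_force: [-0.6, 5.9, 2.5]
grip_width: 0.0276
grip_force: 15.0
```

```bash
python3 - <<'E'
from h import *
look("top")
from fit import *
h=list(range(18,181,18))
seg=[(4.35,[3,9,16,24,33,45,63,81,99,117,135]),(5.77,h),(7.07,h),(8.37,h)]
print(robot.get_obs()["time"])
for k in(25.7,): pass
E
```

```text
top 9.625 bolt%30 (26.9, np.float64(1.0), 5) ptr 207.1
9.675
```

```bash
python3 - <<'E'
from h import rows
from fit import *
h=list(range(18,181,18)); n=[22.5*i for i in range(1,13)]
seg=[(4.35,[3,9,16,24,33,45,63,81,99,117,135]),(5.77,h),(7.07,h),(8.37,h)]
m=[(5.725,-4.6),(7.025,59.1),(8.325,133.6),(9.625,207)]
p,f,c=fit(seg,m);print(p.round(3),f.round(2))
for x in(22.5,23,22):
    n=[x*i for i in range(1,13)]
    s2=seg+[(9.675,n),(11.225,n),(12.775,n),(14.325,n)]
    t,W,H=sim(p,s2,15.8);print(x,[(float(a),W[t.searchsorted(a)].round(2)) for a in np.arange(9.6,15.8,.25).round(2)])
print(rows(270,np.arange(1,13)*22.5))
E
```

```text
[0.36  1.329 0.123] [-3.79  2.71  0.33 -0.92 -1.7   0.56  0.14]
22.5 [(9.6, np.float64(1.05)), (9.85, np.float64(1.02)), (10.1, np.float64(1.34)), (10.35, np.float64(1.49)), (10.6, np.float64(1.56)), (10.85, np.float64(1.59)), (11.1, np.float64(1.6)), (11.35, np.float64(1.3)), (11.6, np.float64(1.47)), (11.85, np.float64(1.55)), (12.1, np.float64(1.58)), (12.35, np.float64(1.6)), (12.6, np.float64(1.61)), (12.85, np.float64(1.25)), (13.1, np.float64(1.45)), (13.35, np.float64(1.54)), (13.6, np.float64(1.58)), (13.85, np.float64(1.6)), (14.1, np.float64(1.61)), (14.35, np.float64(1.3)), (14.6, np.float64(1.42)), (14.85, np.float64(1.53)), (15.1, np.float64(1.57)), (15.35, np.float64(1.6)), (15.6, np.float64(1.61))]
23 [(9.6, np.float64(1.05)), (9.85, np.float64(1.04)), (10.1, np.float64(1.39)), (10.35, np.float64(1.54)), (10.6, np.float64(1.62)), (10.85, np.float64(1.65)), (11.1, np.float64(1.66)), (11.35, np.float64(1.35)), (11.6, np.float64(1.53)), (11.85, np.float64(1.61)), (12.1, np.float64(1.65)), (12.35, np.float64(1.66)), (12.6, np.float64(1.67)), (12.85, np.float64(1.3)), (13.
[... 451 characters left out ...]
np.float64(1.54)), (11.35, np.float64(1.24)), (11.6, np.float64(1.41)), (11.85, np.float64(1.49)), (12.1, np.float64(1.52)), (12.35, np.float64(1.54)), (12.6, np.float64(1.55)), (12.85, np.float64(1.2)), (13.1, np.float64(1.39)), (13.35, np.float64(1.48)), (13.6, np.float64(1.52)), (13.85, np.float64(1.54)), (14.1, np.float64(1.55)), (14.35, np.float64(1.24)), (14.6, np.float64(1.36)), (14.85, np.float64(1.47)), (15.1, np.float64(1.51)), (15.35, np.float64(1.53)), (15.6, np.float64(1.54))]
[[-2.49, 0.49, 0], [-4.6, 1.9, 0], [-6.01, 4.01, 0], [-6.5, 6.5, 0], [-6.01, 8.99, 0], [-4.6, 11.1, 0], [-2.49, 12.51, 0], [-0.0, 13.0, 0], [2.49, 12.51, 0], [4.6, 11.1, 0], [6.01, 8.99, 0], [6.5, 6.5, 0]]
```

Emit:
play_rows(gripper=[1, 1, 1, 1, 1, 1, 1, 1, 1, 1, 1, 1], delta_pos=[[-2.49, 0.49, 0], [-4.6, 1.9, 0], [-6.01, 4.01, 0], [-6.5, 6.5, 0], [-6.01, 8.99, 0], [-4.6, 11.1, 0], [-2.49, 12.51, 0], [0, 13, 0], [2.49, 12.51, 0], [4.6, 11.1, 0], [6.01, 8.99, 0], [6.5, 6.5, 0]], turn=[[0, 0, 0], [0, 0, 0], [0, 0, 0], [0, 0, 0], [0, 0, 0], [0, 0, 0], [0, 0, 0], [0, 0, 0], [0, 0, 0], [0, 0, 0], [0, 0, 0], [0, 0, 0]])

```text
time: 11.18
position: [0.5105, -0.0338, 0.1956]
tool_rot: [-0.0, 1.0, 0.001, 0.0]
ft_force: [1.4, 1.5, -1.8]
grip_width: 0.0276
grip_force: 15.0
```

```bash
python3 - <<'E'
from h import *
look("top")
E
```

```text
top 11.175 bolt%30 (24.3, np.float64(0.7), 8) ptr None
```

Emit:
play_rows(gripper=[1, 1, 1, 1, 1, 1, 1, 1, 1, 1, 1, 1], delta_pos=[[-0.49, -2.49, 0], [-1.9, -4.6, 0], [-4.01, -6.01, 0], [-6.5, -6.5, 0], [-8.99, -6.01, 0], [-11.1, -4.6, 0], [-12.51, -2.49, 0], [-13, 0, 0], [-12.51, 2.49, 0], [-11.1, 4.6, 0], [-8.99, 6.01, 0], [-6.5, 6.5, 0]], turn=[[0, 0, 0], [0, 0, 0], [0, 0, 0], [0, 0, 0], [0, 0, 0], [0, 0, 0], [0, 0, 0], [0, 0, 0], [0, 0, 0], [0, 0, 0], [0, 0, 0], [0, 0, 0]])

```text
time: 12.72
position: [0.5768, 0.0303, 0.1955]
tool_rot: [-0.001, 1.0, -0.002, 0.002]
ft_force: [1.5, -9.6, -1.6]
grip_width: 0.0276
grip_force: 15.0
```

```bash
python3 - <<'E'
from h import *
look("top")
E
```

```text
top 12.725 bolt%30 (12.6, np.float64(1.0), 8) ptr 103.0
```

```bash
python3 - <<'E'
from h import rows
from fit import *
h=list(range(18,181,18)); n=[22.5*i for i in range(1,13)]
seg=[(4.35,[3,9,16,24,33,45,63,81,99,117,135]),(5.77,h),(7.07,h),(8.37,h),(9.675,n),(11.225,n)]
m=[(5.725,-4.6),(7.025,59.1),(8.325,133.6),(9.625,207),(11.175,324.3),(12.725,462.8)]
p,f,c=fit(seg,m);print(p.round(3),f.round(2))
p2,f2,_=fit(seg[1:],[(a,b) for a,b in m[1:]]) ;print(p2.round(3),f2.round(2))
n=[22*i for i in range(1,13)]
s2=seg+[(12.775+1.5*i,n) for i in range(5)]
t,W,H=sim(p,s2,20.5);print([(float(a),W[t.searchsorted(a)].round(2)) for a in np.arange(12.6,20.3,.3).round(2)])
for i in range(5): print(rows(90+264*i,np.arange(1,13)*22))
E
```

```text
[0.363 1.328 0.13 ] [-3.93  2.17 -0.61 -2.25  2.98 -1.07 -1.68  0.56  0.52]
[0.3   0.899 0.382] [-21.7  -14.46  -6.09   7.03   6.09  -2.06   0.17  13.12]
[(12.6, np.float64(1.6)), (12.9, np.float64(1.28)), (13.2, np.float64(1.44)), (13.5, np.float64(1.5)), (13.8, np.float64(1.53)), (14.1, np.float64(1.54)), (14.4, np.float64(1.54)), (14.7, np.float64(1.54)), (15.0, np.float64(1.54)), (15.3, np.float64(1.54)), (15.6, np.float64(1.54)), (15.9, np.float64(1.54)), (16.2, np.float64(1.54)), (16.5, np.float64(1.54)), (16.8, np.float64(1.54)), (17.1, np.float64(1.54)), (17.4, np.float64(1.54)), (17.7, np.float64(1.54)), (18.0, np.float64(1.54)), (18.3, np.float64(1.54)), (18.6, np.float64(1.54)), (18.9, np.float64(1.54)), (19.2, np.float64(1.54)), (19.5, np.float64(1.54)), (19.8, np.float64(1.54)), (20.1, np.float64(1.54))]
[[2.43, -0.47, 0], [4.52, -1.82, 0], [5.94, -3.86, 0], [6.5, -6.27, 0], [6.11, -8.72, 0], [4.83, -10.85, 0], [2.85, -12.34, 0], [0.45, -12.98, 0], [-2.01, -12.68, 0], [-4.18, -11.48, 0], [-5.74, -9.55, 0], [-6.46, -7.18, 0]]
[[0.22, 2.47, 0], [1.34, 4.68, 0], [3.21, 6.31, 0], [5.56, 7.12, 0], [8.04, 6.99, 0], [10.28, 5.94, 0], [11.98, 4.12, 0], [12.87, 1.81, 0], [12.82, -0.67, 0], [11.85, -2.96, 0], [10.1, -4.71, 0], [7.82, -5.68, 0]]
[[-2.48, -0.04, 0], [-4.8, 0.85, 0], [-6.61, 2.54, 0], [-7.66, 4.79, 0], [-7.79, 7.26, 0], [-6.98, 9.61, 0], [-5.35, 11.48, 0], [-3.14, 12.61, 0], [-0.67, 12.82, 0], [1.7, 12.1, 0], [3.63, 10.54, 0], [4.83, 8.37, 0]]
[[0.3, -2.46, 0], [-0.34, -4.86, 0], [-1.83, -6.84, 0], [-3.96, -8.12, 0], [-6.41, -8.5, 0], [-8.83, -7.95, 0], [-10.86, -6.52, 0], [-12.21, -4.44, 0], [-12.68, -2.01, 0], [-12.21, 0.43, 0], [-10.86, 2.51, 0], [-8.83, 3.93, 0]]
[[2.42, 0.56, 0], [4.87, 0.17, 0], [6.99, -1.11, 0], [8.49, -3.09, 0], [9.13, -5.48, 0], [8.83, -7.95, 0], [7.62, -10.12, 0], [5.7, -11.68, 0], [3.32, -12.4, 0], [0.85, -12.19, 0], [-1.36, -11.06, 0], [-2.99, -9.19, 0]]
```

Emit:
play_rows(gripper=[1, 1, 1, 1, 1, 1, 1, 1, 1, 1, 1, 1], delta_pos=[[2.49, -0.49, 0], [4.6, -1.9, 0], [6.01, -4.01, 0], [6.5, -6.5, 0], [6.01, -8.99, 0], [4.6, -11.1, 0], [2.49, -12.51, 0], [0, -13, 0], [-2.49, -12.51, 0], [-4.6, -11.1, 0], [-6.01, -8.99, 0], [-6.5, -6.5, 0]], turn=[[0, 0, 0], [0, 0, 0], [0, 0, 0], [0, 0, 0], [0, 0, 0], [0, 0, 0], [0, 0, 0], [0, 0, 0], [0, 0, 0], [0, 0, 0], [0, 0, 0], [0, 0, 0]])

```text
time: 14.28
position: [0.6409, -0.0333, 0.1955]
tool_rot: [0.0, 1.0, 0.0, -0.001]
ft_force: [-8.0, -2.0, 6.2]
grip_width: 0.0278
grip_force: 15.0
```

Emit:
play_rows(gripper=[1, 1, 1, 1, 1, 1, 1, 1, 1, 1, 1, 1], delta_pos=[[0.49, 2.49, 0], [1.9, 4.6, 0], [4.01, 6.01, 0], [6.5, 6.5, 0], [8.99, 6.01, 0], [11.1, 4.6, 0], [12.51, 2.49, 0], [13, 0, 0], [12.51, -2.49, 0], [11.1, -4.6, 0], [8.99, -6.01, 0], [6.5, -6.5, 0]], turn=[[0, 0, 0], [0, 0, 0], [0, 0, 0], [0, 0, 0], [0, 0, 0], [0, 0, 0], [0, 0, 0], [0, 0, 0], [0, 0, 0], [0, 0, 0], [0, 0, 0], [0, 0, 0]])

```text
time: 15.78
position: [0.5766, -0.1002, 0.1955]
tool_rot: [0.001, 1.0, -0.0, 0.001]
ft_force: [-1.6, 1.5, 1.4]
grip_width: 0.0273
grip_force: 15.0
```

Emit:
play_rows(gripper=[1, 1, 1, 1, 1, 1, 1, 1, 1, 1, 1, 1], delta_pos=[[-2.49, 0.49, 0], [-4.6, 1.9, 0], [-6.01, 4.01, 0], [-6.5, 6.5, 0], [-6.01, 8.99, 0], [-4.6, 11.1, 0], [-2.49, 12.51, 0], [0, 13, 0], [2.49, 12.51, 0], [4.6, 11.1, 0], [6.01, 8.99, 0], [6.5, 6.5, 0]], turn=[[0, 0, 0], [0, 0, 0], [0, 0, 0], [0, 0, 0], [0, 0, 0], [0, 0, 0], [0, 0, 0], [0, 0, 0], [0, 0, 0], [0, 0, 0], [0, 0, 0], [0, 0, 0]])

```text
time: 17.27
position: [0.5105, -0.033, 0.1956]
tool_rot: [0.0, 1.0, 0.001, 0.001]
ft_force: [3.0, 1.1, -2.8]
grip_width: 0.0275
grip_force: 15.0
```

Emit:
play_rows(gripper=[1, 1, 1, 1, 1, 1, 1, 1, 1, 1, 1, 1], delta_pos=[[-0.49, -2.49, 0], [-1.9, -4.6, 0], [-4.01, -6.01, 0], [-6.5, -6.5, 0], [-8.99, -6.01, 0], [-11.1, -4.6, 0], [-12.51, -2.49, 0], [-13, 0, 0], [-12.51, 2.49, 0], [-11.1, 4.6, 0], [-8.99, 6.01, 0], [-6.5, 6.5, 0]], turn=[[0, 0, 0], [0, 0, 0], [0, 0, 0], [0, 0, 0], [0, 0, 0], [0, 0, 0], [0, 0, 0], [0, 0, 0], [0, 0, 0], [0, 0, 0], [0, 0, 0], [0, 0, 0]])

```text
time: 18.77
position: [0.5759, 0.0303, 0.1956]
tool_rot: [-0.001, 1.0, -0.002, 0.002]
ft_force: [1.2, -11.0, -2.4]
grip_width: 0.0276
grip_force: 15.0
```

Emit:
play_rows(gripper=[1, 1, 1, 1, 1, 1, 1, 1, 1, 1, 1, 1], delta_pos=[[2.49, -0.49, 0], [4.6, -1.9, 0], [6.01, -4.01, 0], [6.5, -6.5, 0], [6.01, -8.99, 0], [4.6, -11.1, 0], [2.49, -12.51, 0], [0, -13, 0], [-2.49, -12.51, 0], [-4.6, -11.1, 0], [-6.01, -8.99, 0], [-6.5, -6.5, 0]], turn=[[0, 0, 0], [0, 0, 0], [0, 0, 0], [0, 0, 0], [0, 0, 0], [0, 0, 0], [0, 0, 0], [0, 0, 0], [0, 0, 0], [0, 0, 0], [0, 0, 0], [0, 0, 0]])

```text
time: 20.27
position: [0.6408, -0.0329, 0.1955]
tool_rot: [0.0, 1.0, 0.0, 0.0]
ft_force: [-6.9, -1.7, 5.2]
grip_width: 0.0278
grip_force: 15.0
```

```bash
python3 - <<'E'
from h import *
look("top"); look("scene"); print(robot.get_obs()["time"])
E
```

```text
top 20.275 bolt%30 (24.9, np.float64(0.48), 3) ptr None
scene 20.325 bolt%30 (2.0, np.float64(1.0), 5) ptr None
20.375
```

Emit:
play_rows(gripper=[1, 1, 1, 1, 1, 1, 1, 1], delta_pos=[[0, 0, 0], [0, 0, 0], [0, 0, 0], [0, 0, 0], [0, 0, 0], [0, 0, 0], [0, 0, 0], [0, 0, 0]], turn=[[0, 0, 0], [0, 0, 0], [0, 0, 0], [0, 0, 0], [0, 0, 0], [0, 0, 0], [0, 0, 0], [0, 0, 0]])

```text
time: 21.38
position: [0.6408, -0.0343, 0.1955]
tool_rot: [-0.0, 1.0, 0.0, -0.0]
ft_force: [-5.0, 0.2, 4.5]
grip_width: 0.0274
grip_force: 15.0
```

```bash
python3 - <<'E'
from h import *
look("top"); look("scene");look("top"); look("scene"); print(robot.get_obs()["time"])
E
```

```text
top 21.375 bolt%30 (21.0, np.float64(1.0), 4) ptr None
scene 21.425 bolt%30 (19.2, np.float64(0.76), 4) ptr 110.8
top 21.475 bolt%30 (21.0, np.float64(1.0), 4) ptr None
scene 21.525 bolt%30 (17.9, np.float64(0.44), 5) ptr 110.8
21.575
```

Emit:
play_rows(gripper=[1, 1, 1, 1, 1, 1, 1, 1, 1, 1, 1, 1], delta_pos=[[0.49, 2.49, 0], [1.9, 4.6, 0], [4.01, 6.01, 0], [6.5, 6.5, 0], [8.99, 6.01, 0], [11.1, 4.6, 0], [12.51, 2.49, 0], [13, 0, 0], [12.51, -2.49, 0], [11.1, -4.6, 0], [8.99, -6.01, 0], [6.5, -6.5, 0]], turn=[[0, 0, 0], [0, 0, 0], [0, 0, 0], [0, 0, 0], [0, 0, 0], [0, 0, 0], [0, 0, 0], [0, 0, 0], [0, 0, 0], [0, 0, 0], [0, 0, 0], [0, 0, 0]])

```text
time: 23.08
position: [0.5776, -0.1003, 0.1955]
tool_rot: [0.001, 1.0, -0.0, 0.001]
ft_force: [-0.9, 5.4, 2.7]
grip_width: 0.0274
grip_force: 15.0
```

Emit:
play_rows(gripper=[1, 1, 1, 1, 1, 1, 1, 1], delta_pos=[[0, 0, 0], [0, 0, 0], [0, 0, 0], [0, 0, 0], [0, 0, 0], [0, 0, 0], [0, 0, 0], [0, 0, 0]], turn=[[0, 0, 0], [0, 0, 0], [0, 0, 0], [0, 0, 0], [0, 0, 0], [0, 0, 0], [0, 0, 0], [0, 0, 0]])

```text
time: 24.08
position: [0.5763, -0.0999, 0.1956]
tool_rot: [-0.0, 1.0, -0.001, 0.0]
ft_force: [-0.6, -4.5, -1.2]
grip_width: 0.0275
grip_force: 15.0
```

```bash
python3 - <<'E'
from h import *
look("top"); look("scene"); print(robot.get_obs()["time"])
E
```

```text
top 24.075 bolt%30 (25.8, np.float64(0.69), 6) ptr 205.3
scene 24.125 bolt%30 (23.9, np.float64(0.92), 7) ptr 205.1
24.175
```

Emit:
play_rows(gripper=[1, 1, 1, 1, 1, 1, 1, 1, 1, 1, 1, 1], delta_pos=[[-2.49, 0.49, 0], [-4.6, 1.9, 0], [-6.01, 4.01, 0], [-6.5, 6.5, 0], [-6.01, 8.99, 0], [-4.6, 11.1, 0], [-2.49, 12.51, 0], [0, 13, 0], [2.49, 12.51, 0], [4.6, 11.1, 0], [6.01, 8.99, 0], [6.5, 6.5, 0]], turn=[[0, 0, 0], [0, 0, 0], [0, 0, 0], [0, 0, 0], [0, 0, 0], [0, 0, 0], [0, 0, 0], [0, 0, 0], [0, 0, 0], [0, 0, 0], [0, 0, 0], [0, 0, 0]])

```text
time: 25.68
position: [0.5105, -0.0326, 0.1956]
tool_rot: [0.0, 1.0, 0.002, 0.001]
ft_force: [4.2, 1.1, -5.5]
grip_width: 0.0276
grip_force: 15.0
```

Emit:
play_rows(gripper=[1, 1, 1, 1, 1, 1, 1, 1, 1, 1, 1, 1], delta_pos=[[-0.49, -2.49, 0], [-1.9, -4.6, 0], [-4.01, -6.01, 0], [-6.5, -6.5, 0], [-8.99, -6.01, 0], [-8.99, -6.01, 0], [-8.99, -6.01, 0], [-8.99, -6.01, 0], [-8.99, -6.01, 0], [-8.99, -6.01, 0], [-8.99, -6.01, 0], [-8.99, -6.01, 0]], turn=[[0, 0, 0], [0, 0, 0], [0, 0, 0], [0, 0, 0], [0, 0, 0], [0, 0, 0], [0, 0, 0], [0, 0, 0], [0, 0, 0], [0, 0, 0], [0, 0, 0], [0, 0, 0]])

```text
time: 27.18
position: [0.6006, -0.0949, 0.1956]
tool_rot: [-0.0, 1.0, -0.0, 0.0]
ft_force: [2.3, -4.4, -1.6]
grip_width: 0.028
grip_force: 15.0
```

```bash
python3 - <<'E'
from h import *
look("top"); look("scene"); print(robot.get_obs()["time"])
E
```

```text
top 27.175 bolt%30 (24.3, np.float64(0.93), 7) ptr None
scene 27.225 bolt%30 (24.9, np.float64(1.0), 7) ptr None
27.275
```

Emit:
play_rows(gripper=[-1, -1, -1, -1, -1, -1, -1, -1, -1, -1, -1, -1], delta_pos=[[0, 0, 0], [0, 0, 0], [0, 0, 0], [0, 0, 0], [0, 0, 0], [0, 0, 0], [0, 0, 0], [0, 0, 0], [0, 0, -2], [0, 0, -6], [0, 0, -10], [0, 0, -12]], turn=[[0, 0, 0], [0, 0, 0], [0, 0, 0], [0, 0, 0], [0, 0, 0], [0, 0, 0], [0, 0, 0], [0, 0, 0], [0, 0, 0], [0, 0, 0], [0, 0, 0], [0, 0, 0]])

```text
time: 28.78
position: [0.602, -0.0948, 0.3183]
tool_rot: [-0.0, 1.0, -0.001, 0.002]
ft_force: [0.1, 0.1, -0.8]
grip_width: 0.087
grip_force: 0.0
```

Emit:
play_rows(gripper=[-1, -1, -1, -1, -1, -1, -1, -1, -1, -1, -1], delta_pos=[[2, 2, 0], [5, 5, 0], [8.5, 9, 0], [12, 13, 0], [15, 17, 0], [17.5, 21.5, 0], [18, 26.5, 0], [18, 31.5, 0], [18, 36, 0], [18, 38, 0], [18, 38, 0]], turn=[[0, 0, 0], [0, 0, 0], [0, 0, 0], [0, 0, 0], [0, 0, 0], [0, 0, 0], [0, 0, 0], [0, 0, 0], [0, 0, 0], [0, 0, 0], [0, 0, 0]])

```text
time: 30.15
position: [0.4207, 0.2865, 0.3154]
tool_rot: [-0.001, 1.0, -0.0, 0.0]
ft_force: [0.3, -0.2, 0.8]
grip_width: 0.0869
grip_force: 0.0
```

```bash
python3 - <<'E'
from h import *
look("top"); look("scene"); print(robot.get_obs())
b=robot.camera("top")["color"];cv2.imwrite("pics/end.png",b[...,::-1])
E
```

```text
top 30.15 bolt%30 (25.1, np.float64(1.0), 10) ptr 324.6
scene 30.2 bolt%30 (25.2, np.float64(0.99), 10) ptr 325.4
{'time': 30.25, 'q': array([ 3.75362717e-01,  2.63617454e-01,  1.59625623e+00, -6.50182350e-04,
        1.28250509e+00, -1.19568878e+00]), 'joint_velocities': array([-0.01949597, -0.00520793,  0.00584964,  0.00113561, -0.00145495,
        0.00233887]), 'joint_torque': array([ 5.06263990e-01, -3.24717164e+01, -1.91504878e+01,  2.90696154e-02,
        6.90040668e-02,  1.54883175e-03]), 'position': array([0.42074787, 0.28489594, 0.3153981 ]), 'tool_rot': array([-2.20135777e-04,  9.99999850e-01, -4.34009119e-04, -2.51500489e-04]), 'ft_force': array([-0.30869945, -0.32650059,  0.14383919]), 'moment': array([ 0.07358422,  0.03810569, -0.02130131]), 'grip_force': 0.0, 'grip_width': 0.08686969759235452}
```

View pics/end.png

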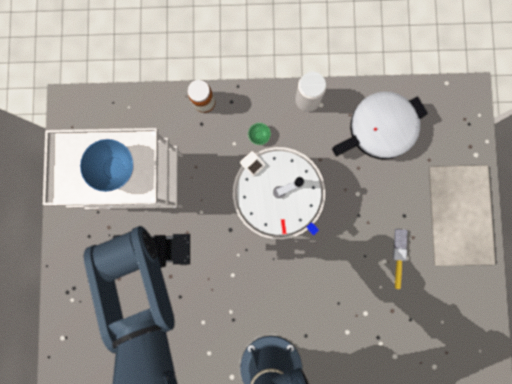

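```bash
ls pics/*.npy; python3 - <<'E'
from h import *
T=robot.camera("top");S=robot.camera("scene")
for f,c in(("11.18",T),("12.73",T),("12.72",T),("20.28",T),("20.27",T),("20.32",S),("20.33",S),("21.38",T),("21.43",S),("21.42",S)):
    try: c["color"]=np.load(f"pics/f{f}.npy")
    except Exception: continue
    g=cv2.cvtColor(np.ascontiguousarray(c["color"]),cv2.COLOR_RGB2GRAY)
    bh=cv2.morphologyEx(g,cv2.MORPH_BLACKHAT,np.ones((7,7)));A=[]
    for cc,s,m in blobs(bh>18):
        if 2<=s[4]<30:
            y,x=np.nonzero(m);q=np.average(np.c_[x,y],axis=0,weights=bh[y,x]);p=plane(c,*q,.156)[:2]-C
            if abs(np.hypot(*p)-.108)<.006:A.append((round(float(np.degrees(np.arctan2(p[1],p[0]))-MARK)%360),round(float(np.degrees(np.arctan2(p[1],p[0]))-MARK)%30,1),round(float(np.hypot(*p))*1000,1)))
    h=hsv(c)
    R=[(cc.round(),s[4],(lambda p:(round(np.degrees(np.arctan2(p[1],p[0]))-MARK)%360,round(np.hypot(*p)*1e3)))(plane(c,*cc,.156)[:2]-C)) for cc,s,m in blobs(((h[...,0]<10)|(h[...,0]>170))&(h[...,1]>90)&(h[...,2]>50)) if s[4]>2 and np.hypot(*(plane(c,*cc,.156)[:2]-C))<.14]
    print(f,A,"\n  red",R)
print(robot.get_obs()["time"])
E
```

```text
pics/f11.18.npy
pics/f12.72.npy
pics/f20.27.npy
pics/f20.32.npy
pics/f21.38.npy
pics/f21.43.npy
pics/f21.48.npy
pics/f21.52.npy
pics/f24.07.npy
pics/f24.12.npy
pics/f27.18.npy
pics/f27.23.npy
pics/f30.15.npy
pics/f30.20.npy
pics/f4.25.npy
pics/f4.30.npy
pics/f5.72.npy
pics/f7.03.npy
pics/f8.32.npy
pics/f9.62.npy
11.18 [(145, 24.6, 107.8), (115, 24.6, 107.6), (84, 24.3, 107.4), (205, 24.5, 108.6), (54, 24.3, 107.1), (234, 24.3, 108.8), (356, 26.3, 103.4), (288, 17.5, 104.6)] 
  red [(array([283., 229.]), np.int32(37), (324, 117))]
12.72 [(133, 13.1, 107.6), (73, 12.9, 106.7), (43, 12.5, 107.2), (237, 27.0, 107.4), (253, 12.8, 108.3), (12, 12.4, 107.4), (282, 11.9, 107.4), (342, 12.4, 107.8), (312, 12.4, 108.2)] 
  red [(array([298., 164.]), np.int32(60), (103, 106))]
20.27 [(85, 24.6, 109.6), (27, 27.3, 107.5), (262, 22.0, 109.2), (357, 27.1, 107.8)] 
  red []
20.32 [(333, 3.4, 107.2), (280, 9.6, 112.5), (3, 2.6, 108.5), (231, 21.4, 110.6), (32, 2.2, 108.6), (62, 2.4, 110.7), (185, 5.5, 113.9), (174, 23.8, 112.7), (152, 1.6, 107.7), (122, 1.5, 108.0)] 
  red [(array([226., 232.]), np.int32(49), (92, 115))]
21.38 [(51, 21.0, 107.5), (231, 21.5, 111.0), (21, 20.8, 107.5), (351, 20.8, 107.6)] 
  red []
21.43 [(336, 6.4, 109.3), (281, 11.4, 107.8), (232, 22.3, 104.5), (21, 21.4, 108.6), (51, 20.9, 110.0), (141, 20.6, 108.3)] 
  red [(array([237., 234.]), np.int32(68), (111, 107))]
30.4
```

At 20.3 s the two frames show 4.9° in 0.05 s (1.7 rad/s), so the 7.5 s hold was in band throughout. The final picture has the pointer at (284,226), about 35° short of the blue tab at (312,228). I'll regrip the knob and nudge the basket on.

Emit:
play_rows(gripper=[-1, -1, -1, -1, -1, -1, -1, -1, -1, -1], delta_pos=[[0, -2, 0], [0, -6, 0], [0, -11.5, 0], [-1, -17, 0], [-3, -21.5, 0], [-6, -25.5, 0], [-9.5, -29.5, 0], [-13, -33, 0], [-16.5, -36.5, 0], [-18, -38, 0]], turn=[[0, 0, 0], [0, 0, 0], [0, 0, 0], [0, 0, 0], [0, 0, 0], [0, 0, 0], [0, 0, 0], [0, 0, 0], [0, 0, 0], [0, 0, 0]])

```text
time: 31.65
position: [0.6023, -0.098, 0.3153]
tool_rot: [0.002, 1.0, -0.0, 0.0]
ft_force: [-0.7, 0.9, -0.1]
grip_width: 0.087
grip_force: 0.0
```

Emit:
play_rows(gripper=[-1, -1, -1, -1, 1, 1, 1, 1, 1, 1, 1, 1], delta_pos=[[0, 0, 4], [0, 0, 8], [0, 0, 11], [0, 0, 12], [0, 0, 12], [0, 0, 12], [0, 0, 12], [0, 0, 12], [0, 0, 12], [0, 0, 12], [0, 0, 12], [0, 0, 12]], turn=[[0, 0, 0], [0, 0, 0], [0, 0, 0], [0, 0, 0], [0, 0, 0], [0, 0, 0], [0, 0, 0], [0, 0, 0], [0, 0, 0], [0, 0, 0], [0, 0, 0], [0, 0, 0]])

```text
time: 33.15
position: [0.6012, -0.0946, 0.1956]
tool_rot: [-0.0, 1.0, -0.0, 0.0]
ft_force: [0.5, -0.2, 0.1]
grip_width: 0.0276
grip_force: 15.0
```

```bash
python3 - <<'E'
from h import *
o=robot.get_obs();print(o["time"],o["position"],o["grip_width"],o["grip_force"],o["ft_force"])
look("top")
print(rows(292.5,np.arange(1,7)*22.5))
E
```

```text
33.15 [ 0.60118469 -0.09457174  0.19555788] 0.02759419269215042 15.000122410710901 [ 0.49787445 -0.24017724  0.05582921]
top 33.15 bolt%30 (24.3, np.float64(0.95), 7) ptr None
[[-2.11, 1.41, 0], [-3.52, 3.52, 0], [-4.01, 6.01, 0], [-3.52, 8.49, 0], [-2.11, 10.6, 0], [0.0, 12.01, 0]]
```

Emit:
play_rows(gripper=[1, 1, 1, 1, 1, 1, 1, 1, 1, 1], delta_pos=[[-2.11, 1.41, 0], [-3.52, 3.52, 0], [-4.01, 6.01, 0], [-3.52, 8.49, 0], [-3.52, 8.49, 0], [-3.52, 8.49, 0], [-3.52, 8.49, 0], [-3.52, 8.49, 0], [-3.52, 8.49, 0], [-3.52, 8.49, 0]], turn=[[0, 0, 0], [0, 0, 0], [0, 0, 0], [0, 0, 0], [0, 0, 0], [0, 0, 0], [0, 0, 0], [0, 0, 0], [0, 0, 0], [0, 0, 0]])

```text
time: 34.45
position: [0.6354, -0.0106, 0.1955]
tool_rot: [0.0, 1.0, -0.0, -0.001]
ft_force: [-3.7, -1.8, 3.7]
grip_width: 0.0275
grip_force: 15.0
```

```bash
python3 - <<'E'
from h import *
look("top");look("scene");print(robot.get_obs()["time"])
print(rows(382.5,np.arange(1,7)*22.5))
E
```

```text
top 34.45 bolt%30 (20.9, np.float64(1.0), 3) ptr 351.0
scene 34.5 bolt%30 (20.6, np.float64(0.95), 6) ptr 351.5
34.55
[[1.41, 2.11, 0], [3.52, 3.52, 0], [6.01, 4.01, 0], [8.49, 3.52, 0], [10.6, 2.11, 0], [12.01, -0.0, 0]]
```

Emit:
play_rows(gripper=[1, 1, 1, 1, 1, 1, 1, 1], delta_pos=[[1.41, 2.11, 0], [3.52, 3.52, 0], [3.52, 3.52, 0], [3.52, 3.52, 0], [3.52, 3.52, 0], [3.52, 3.52, 0], [3.52, 3.52, 0], [3.52, 3.52, 0]], turn=[[0, 0, 0], [0, 0, 0], [0, 0, 0], [0, 0, 0], [0, 0, 0], [0, 0, 0], [0, 0, 0], [0, 0, 0]])

```text
time: 35.55
position: [0.6012, 0.0246, 0.1955]
tool_rot: [0.0, 1.0, -0.001, 0.0]
ft_force: [-2.1, -5.0, 1.0]
grip_width: 0.0277
grip_force: 15.0
```

```bash
python3 - <<'E'
from h import *
look("top");look("scene");print(robot.get_obs()["time"],robot.get_obs()["position"])
print(rows(427.5,np.arange(1,4)*22.5))
E
```

```text
top 35.55 bolt%30 (29.2, np.float64(1.0), 6) ptr 358.7
scene 35.6 bolt%30 (29.4, np.float64(0.99), 7) ptr 359.7
35.65 [0.60119727 0.02459157 0.19550305]
[[2.49, 0.49, 0], [4.97, -0.0, 0], [7.08, -1.41, 0]]
```

Emit:
play_rows(gripper=[-1, -1, -1, -1, -1, -1, -1, -1, -1, -1, -1, -1], delta_pos=[[0, 0, 0], [0, 0, 0], [0, 0, 0], [0, 0, 0], [0, 0, 0], [0, 0, 0], [0, 0, 0], [0, 0, 0], [0, 0, -2], [0, 0, -6], [0, 0, -10], [0, 0, -12]], turn=[[0, 0, 0], [0, 0, 0], [0, 0, 0], [0, 0, 0], [0, 0, 0], [0, 0, 0], [0, 0, 0], [0, 0, 0], [0, 0, 0], [0, 0, 0], [0, 0, 0], [0, 0, 0]])

```text
time: 37.15
position: [0.6021, 0.0255, 0.3183]
tool_rot: [-0.0, 1.0, -0.0, 0.002]
ft_force: [0.2, -0.2, 0.7]
grip_width: 0.0869
grip_force: 0.0
```

Emit:
play_rows(gripper=[-1, -1, -1, -1, -1, -1, -1, -1, -1, -1, -1], delta_pos=[[2, 1, 0], [5, 2.5, 0], [9, 4.5, 0], [13, 7, 0], [16, 10, 0], [17.5, 14, 0], [18, 18, 0], [18, 22, 0], [18, 25, 0], [18, 26, 0], [18, 26, 0]], turn=[[0, 0, 0], [0, 0, 0], [0, 0, 0], [0, 0, 0], [0, 0, 0], [0, 0, 0], [0, 0, 0], [0, 0, 0], [0, 0, 0], [0, 0, 0], [0, 0, 0]])

```text
time: 38.52
position: [0.4209, 0.2855, 0.3154]
tool_rot: [-0.001, 1.0, -0.0, -0.0]
ft_force: [0.3, -0.7, -1.0]
grip_width: 0.0869
grip_force: 0.0
```

```bash
python3 - <<'E'
from h import *
look("top"); look("scene")
cv2.imwrite("pics/end2.png",robot.camera("top")["color"][...,::-1]);print(robot.get_obs()["time"])
E
```

```text
top 38.525 bolt%30 (29.3, np.float64(1.0), 10) ptr 358.8
scene 38.575 bolt%30 (29.3, np.float64(1.0), 10) ptr 359.7
38.675
```

View pics/end2.png

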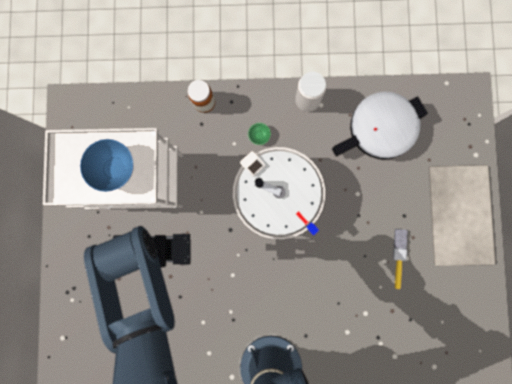

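The picture shows the pointer at (303,219) lined up with the blue tab at (312,228), the hand clear of the spinner and the shoe still in its bracket. I'm handing in.

```bash
python3 -c "
from rig import robot
print(robot.hand_in())"
```

```text
the job is handed in; nothing more can be done
None
```

I handed the job in at 38.7 s: the basket averaged about 1.63 rad/s over a 7.5 s unbroken hold, and it now rests with the pointer about 1° (roughly 2 mm) from the mark and the crank released; the hand-in returned no verdict.

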